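# Put the spare case fans back in the rack by size

### The job

Put the four loose PC fans away in the empty slots of the fan rack, one to a slot, so that with the two fans already standing at its ends the whole row runs in order of size from the 40 mm to the 120 mm fan. Each must stand upright on the base between its ridges, square to the rack and centred front to back; leave the two end fans where they stand.

Things in the scene. Friction and masses are not known exactly. Their poses are not given: they have to be found in the camera images.
- rack: Fixed fan rack: grey metal base 130 mm deep (x), 368 long (y), top face 5 mm above the desk, with 7 black cross ridges 6 mm thick, tops at 17 mm, making six slots 54 mm clear. Origin: centre of its underside, on the desk; z up. Slot centres: x = 0, y = -150, -90, -30, 30, 90, 150 mm; the end two hold fan40 and fan120. Fans stand with rotor axis along rack y, 35 mm between faces of neighbours.
- fan60: 60 mm PC fan standing on edge: white frame, pale rotor; 60 mm wide and tall, 25 mm thick, both faces closed by flat wire guards. Origin: centre of its underside; z up, y the rotor axis, through the 25 mm thickness (grip across it), x along its width. Front and back count as the same. Loose, starts standing on the desk, 55 to 140 g.
- fan70: 70 mm PC fan standing on edge: blue frame, dark blue rotor; 70 mm wide and tall, 25 mm thick, both faces closed by flat wire guards. Origin: centre of its underside; z up, y the rotor axis, through the 25 mm thickness (grip across it), x along its width. Front and back count as the same. Loose, starts standing on the desk, 55 to 140 g.
- fan80: 80 mm PC fan standing on edge: green frame, dark green rotor; 80 mm wide and tall, 25 mm thick, both faces closed by flat wire guards. Origin: centre of its underside; z up, y the rotor axis, through the 25 mm thickness (grip across it), x along its width. Front and back count as the same. Loose, starts standing on the desk, 55 to 140 g.
- fan92: 92 mm PC fan standing on edge: red frame, black rotor; 92 mm wide and tall, 25 mm thick, both faces closed by flat wire guards. Origin: centre of its underside; z up, y the rotor axis, through the 25 mm thickness (grip across it), x along its width. Front and back count as the same. Loose, starts standing on the desk, 55 to 140 g.
- fan40: 40 mm PC fan standing on edge: black, the smallest; 40 mm wide and tall, 20 mm thick, both faces closed by flat wire guards. Origin: centre of its underside; z up, y the rotor axis, through the 20 mm thickness (grip across it), x along its width. Front and back count as the same. Loose, stands in one end slot of the rack (either end); leave it there.
- fan120: 120 mm PC fan standing on edge: black, white light ring on one face, the largest; 120 mm wide and tall, 25 mm thick, both faces closed by flat wire guards. Origin: centre of its underside; z up, y the rotor axis, through the 25 mm thickness (grip across it), x along its width. Front and back count as the same. Loose, in the other end slot of the rack, top 125 mm above the desk; leave it there.
Things that resemble listed ones, but are neither listed nor needed, are in the scene too. Leave any yellow look-alike of the fan40 alone. Leave any yellow look-alike of the fan60 alone.

How it is judged:
By the outcome, as a careful person would: the job done as asked, in the order asked, and still so for the second after the job is handed in, with the robot touching nothing.
It also fails if it takes over 120 s, if anything falls off the work surface, if the arm or the gripper's body presses on something with over 40 N, if the wrist force passes 120 N, or if a joint passes its speed limit or range.

### The arm

A 6-joint arm with a two-finger parallel gripper is mounted at the origin on the work surface. World frame = base frame: x ahead of the robot, y to its left, z up, the work surface at z = 0. Lengths are in m, angles in rad, forces in N, time in s.
With the tool pointing down it reaches from about 0.3 to 0.775 m from the base axis. Payload 14.6 kg.
Tool frame: the origin (TCP) lies at the very end of the fingers, on their centre line; the grasp point (between the pads) lies 19 mm behind it; z points along the fingers, y is the line along which they close (so a half turn about z gives the same grasp; the last joint's range is limited). The gripper opens to 94 mm and grips with 3 to 60 N. Pads are 16 mm wide; open, the fingers measure 119 mm over their backs; the gripper's body (75 mm by 177 mm) begins 78 mm behind the grasp point.
Start: joints at [1.169, 0.3, 1.521, -0, 1.321, -0.067], TCP at [0.181, 0.519, 0.205] pointing down, gripper open.
Joint ranges: [-3.03, 3.03], [-0.79, 2.21], [0.23, 2.52], [-1.04, 4.18], [0, 3.07], [-2.55, 2.55]. Speed limits (rad/s): [2.22, 2.22, 2.57, 3.14, 3.14, 3.14].

### API

Orientations are given as [roll, pitch, yaw] about the fixed x, y, z axes, in that order (R = Rz(yaw) Ry(pitch) Rx(roll)).
In Python, from station import ctrl, camera, camera_info, finder gives the robot as it stands.
- The arm moves only by the tool carry_out, never from a script. Its argument "motion" is a list of rows, each a list of 2 entries, a list of its own where there are three numbers: the shift along the tool's x, y, z as a fraction of full scale, then the turn about the tool's z as a fraction of full scale. A call has 1 to 12 rows; each row is the pose to reach, as a shift and turn from the pose commanded when the call began, along the tool's axes at that moment, turning the shorter way round; what a row does not reach only later rows make up. Full scale, the value 1, is 200 mm for a shift and 360 degrees for a turn. A row lasts 1/10 s, in which the tool goes at most 50 mm and 8.59 degrees, less where a joint would pass 70% of its speed; a pose out of reach is approached as far as the arm can. A call with a number of a shift or a turn outside -1 to 1 is refused whole. A call with a gripper value outside its range is refused whole. "hand" is the closure, from -1 (fully open) to 1 (shut), set as the call begins (left out, the last holds). The fingers move at their own pace and stop on an object; "force" is the grip in N (left out, the last holds). Time passes only in rows, so rows that repeat a pose let the fingers close. It gives the time, the measured TCP pose, the force, the opening and the grip force at its end, in the units of the state.
- ctrl.get_obs(): the state, without advancing time (a new reading comes with each control period).
- camera(name): name is "side" or "top"; returns (picture, depth): 400x640x3 uint8, blue, green, red; 400x640 float32, m along the optical axis (not along the pixel's ray), 0 where there is no reading.
- camera_info(name): a dict with "camera_matrix" (3x3 intrinsics, pixels), "origin" and "attitude" of the camera in the world. Camera axes: x right, y down, z forward; pixel columns grow to the right and rows downward; lengths in m; the calibration is good to about 2 mm. A picture is of the moment at which its call begins. camera_info takes no time and is no camera call.
- ctrl.hand_in(): hands the job in; it is judged then, once.
Trained networks look in the newest picture that a camera, given by its name, has taken for a name from the list of things; names that differ only in an ending like _2 or _b are one class to them, and where a whole thing is asked for, a point or a joint stands for the part that bears it (a point fixed in the world has none). Each returns a list of dicts, best first, with "conf" (0 to 1); they miss things now and then, are a little off and sometimes report something else, mostly with a low value. They report only what shows in the picture. A call takes as long as a camera call. They do not tell look-alikes from the thing itself.
- finder.boxes_of(camera, query): "location" ([column, row] in pixels, amid what is visible of it).
- finder.cut_out(camera, query): "mask" (400x640 bool, what is visible of it) and "location" ([column, row] in pixels, amid what is visible of it).
- finder.pinpoint(camera, query): "location" ([column, row] in pixels: a listed point, or the origin of a listed thing).
The state is a dict: "time_s": time; "qpos": joint angles; "joint_vel": joint speeds; "tau": joint torques, N m; "ee_pos": TCP position; "eef_rot": TCP orientation; "force": force on the tool from outside, world axes, zero at the start; "moment": the same for the moment, N m; "grip_width": finger opening in m; "grip_force": force on a finger pad.
Only numpy, scipy, OpenCV 4.12 (cv2) and the standard library are available. Lean on these libraries where they do the work, as an engineer would, in place of code of your own. Each camera call takes 0.05 s, during which the arm holds its last target. There are 200 camera calls.

## Working session

There is one attempt and no reset: what is moved stays moved. The work goes in short steps, Python scripts to look and compute and a tool call to move; the robot and the scene stay as the last step left them, time stands still between calls to the robot, and variables do not carry over. Pictures are saved under pics/ and viewed, at most 14 in all, crops included, and the job is handed in when it is done.

Besides the shell and the picture viewer there is one more tool, called as a command line: name --argument value ..., lists and objects as JSON in quotes. carry_out: Moves the arm, as the interface text tells. Its arguments: {"type":"object","properties":{"motion":{"type":"array","items":{"type":"array"}},"hand":{"type":"number"},"force":{"type":"number"}},"required":["motion"]}

```bash
ls; mkdir -p pics
cat > h.py <<'E'
import numpy as np, cv2
from scipy.spatial.transform import Rotation as R
from station import ctrl, camera, camera_info, finder
def cam(n):
    i=camera_info(n); return np.array(i["camera_matrix"]),np.array(i["origin"]),i["attitude"]
def rot(a):
    a=np.array(a)
    return a if a.shape==(3,3) else R.from_euler('xyz',a).as_matrix()
def cloud(n,d):
    K,o,a=cam(n); v,u=np.mgrid[0:400,0:640]
    p=np.stack([(u-K[0,2])/K[0,0]*d,(v-K[1,2])/K[1,1]*d,d],-1)
    return p@rot(a).T+o
E
python3 - <<'E'
from h import *
for n in("side","top"):
    im,d=camera(n); cv2.imwrite(f"pics/{n}0.png",im); i=camera_info(n); print(i["origin"],i["attitude"],i["camera_matrix"])
    for q in["rack","fan40","fan60","fan70","fan80","fan92","fan120"]:
        print(n,q,[(round(x["conf"],2),np.round(x["location"])) for x in finder.boxes_of(n,q)][:4])
print(ctrl.get_obs())
E
```

```text
pics
[ 0.51217101 -0.71565436  0.63577787] [-2.25200027 -0.00630543 -0.09815134] [[390.48980633   0.         316.91564723]
 [  0.         390.48980633 194.15247462]
 [  0.           0.           1.        ]]
side rack [(0.73, array([326., 206.])), (0.57, array([323., 175.]))]
side fan40 [(0.96, array([302., 125.])), (0.83, array([374., 360.])), (0.76, array([370., 300.])), (0.75, array([258., 322.]))]
side fan60 [(0.96, array([302., 125.])), (0.83, array([374., 360.])), (0.76, array([370., 300.])), (0.75, array([258., 322.]))]
side fan70 [(0.96, array([302., 125.])), (0.83, array([374., 360.])), (0.76, array([370., 300.])), (0.75, array([258., 322.]))]
side fan80 [(0.96, array([302., 125.])), (0.83, array([374., 360.])), (0.76, array([370., 300.])), (0.75, array([258., 322.]))]
side fan92 [(0.96, array([302., 125.])), (0.83, array([374., 360.])), (0.76, array([370., 300.])), (0.75, array([258., 322.]))]
side fan120 [(0.96, array([302., 125.])), (0.83, array([374., 360.])), (0.76, array([370., 300.])), (0.75, array([258., 322.]))]
[ 0.5271977  -0.0293949   0.84500908] [-3.06251151  0.
[... 943 characters left out ...]
00.]))]
{'time_s': 0.8, 'qpos': array([ 1.16941299e+00,  2.99871567e-01,  1.52097526e+00,  6.32854194e-06,
        1.32067971e+00, -6.66031228e-02]), 'joint_vel': array([ 5.73911693e-04,  1.75728647e-05, -1.13524462e-03,  9.65410435e-04,
        2.46521385e-06,  3.78651799e-04]), 'tau': array([-1.10183839e-03, -5.31614113e+01, -3.52910829e+01,  7.08186859e-02,
        2.11839331e-02,  1.40954256e-06]), 'ee_pos': array([0.1807143 , 0.51947054, 0.20547166]), 'eef_rot': array([ 3.14152628e+00, -1.71811951e-06,  2.80681087e+00]), 'force': array([ 0.26273543, -0.06371529, -0.4146361 ]), 'moment': array([-0.04273813,  0.01809218,  0.00308986]), 'grip_force': 0.0, 'grip_width': 0.09411267157346191}
```

View pics/side0.png

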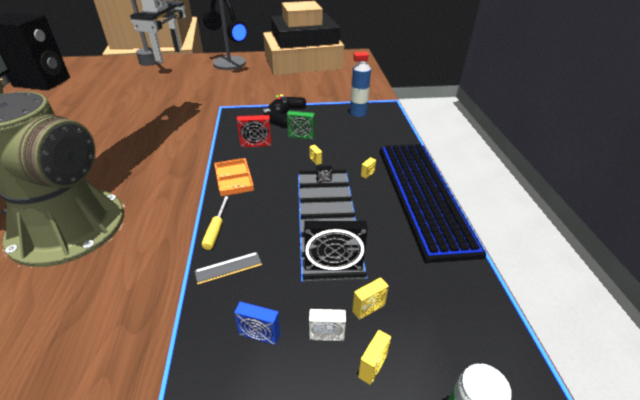

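View pics/top0.png

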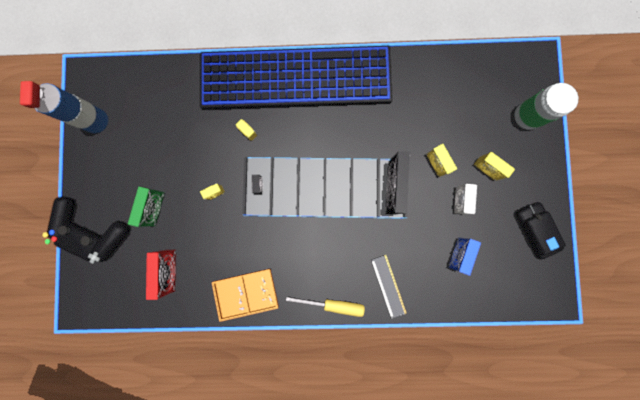

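Top view, left = +y: rack at about (325,187) with fan40 (257,184) at the left end and fan120 (397,185) at the right. Loose fans are green fan80 (147,208), red fan92 (160,275), white fan60 (465,199) and blue fan70 (463,256). There are yellow look-alikes at (442,160), (493,166), (246,129) and (210,191). The white one fits fan60, because the description says white frame and pale rotor. I'll measure next and confirm with a crop.

```bash
cat >> h.py <<'E'
H=dict(fan60=.060,fan70=.070,fan80=.080,fan92=.092)
HUE=dict(fan70=lambda h,s,v:(h>100)&(h<130)&(s>120)&(v>60),fan80=lambda h,s,v:(h>45)&(h<85)&(s>100)&(v>40),
 fan92=lambda h,s,v:((h<6)|(h>174))&(s>120)&(v>60),fan60=lambda h,s,v:(s<40)&(v>120))
def fan(n,im,d,c,base=0,r=45):
    P=cloud(n,d); hs=cv2.cvtColor(im,cv2.COLOR_BGR2HSV).astype(int); out={}
    for f,g in HUE.items():
        if f not in c: continue
        m=g(hs[...,0],hs[...,1],hs[...,2])&(np.hypot(P[...,0]-c[f][0],P[...,1]-c[f][1])<.08)
        t=m&(P[...,2]>H[f]+base-.006)&(P[...,2]<H[f]+base+.008)
        q=P[t][:,:2]
        if len(q)<8: out[f]=(len(q),); continue
        (cx,cy),(w,h),a=cv2.minAreaRect((q*1000).astype(np.float32))
        if w<h: a+=90; w,h=h,w
        a=(a+90)%180-90
        out[f]=(len(q),round(cx,1),round(cy,1),round(w),round(h),round(a,1),np.round(P[t][:,2].mean()*1e3,1))
    return out
def at(P,u,v): return P[v,u]
E
python3 - <<'E'
from h import *
im,d=camera("top");P=cloud("top",d)
c={f:P[v,u] for f,(u,v) in dict(fan80=(147,208),fan92=(160,275),fan60=(465,199),fan70=(463,256)).items()}
print({k:np.round(v,3) for k,v in c.items()})
for k,v in fan("top",im,d,c).items(): print("top",k,v)
print("desk z",np.median(P[230:250,260:350,2]))
im2,d2=camera("side")
for k,v in fan("side",im2,d2,c).items(): print("side",k,v)
P2=cloud("side",d2)
for n,Q,I in(("top",P,im),("side",P2,im2)):
    sat=I.astype(int).max(-1)-I.astype(int).min(-1)
    m=(abs(Q[...,0]-P[187,325,0])<.12)&(abs(Q[...,1]-P[187,325,1])<.26)
    r=m&(Q[...,2]>.0035)&(Q[...,2]<.022)&(Q[...,2]>0)&(sat<40)
    r=cv2.morphologyEx(r.astype(np.uint8),cv2.MORPH_OPEN,np.ones((3,3)))
    k,l,s,_=cv2.connectedComponentsWithStats(r); j=1+s[1:,4].argmax(); 
    print(n,"rack",cv2.minAreaRect((Q[l==j][:,:2]*1000).astype(np.float32)),s[j])
    for nm,lo,hi in(("40",.036,.052),("120",.118,.132)):
        t=m&(Q[...,2]>lo)&(Q[...,2]<hi)&(I.max(-1)<90)
        if nm=="40": t&=abs(Q[...,1]-P[184,257,1])<.03
        if t.sum()>5:print(n,nm,t.sum(),cv2.minAreaRect((Q[t][:,:2]*1000).astype(np.float32)))
A=cv2.resize(im[120:300,400:520],None,fx=3,fy=3,interpolation=cv2.INTER_CUBIC)
B=cv2.resize(im[120:300,120:270],None,fx=3,fy=3,interpolation=cv2.INTER_CUBIC)[:,:420]
cv2.imwrite("pics/crop1.png",np.hstack([B,A]))
E
```

```text
{'fan80': array([0.567, 0.346, 0.064]), 'fan92': array([0.426, 0.316, 0.066]), 'fan60': array([ 0.569, -0.326,  0.059]), 'fan70': array([ 0.451, -0.312,  0.066])}
top fan70 (396, 451.1, -322.7, 70, 23, -21.7, np.float64(70.8))
top fan80 (444, 571.1, 357.1, 80, 24, -15.5, np.float64(80.7))
top fan92 (562, 430.1, 321.7, 92, 25, -1.0, np.float64(92.4))
top fan60 (333, 570.4, -333.5, 60, 23, -6.4, np.float64(60.7))
desk z 0.0014730116845638186
side fan70 (528, 450.8, -323.2, 70, 24, -22.0, np.float64(68.8))
side fan80 (119, 569.6, 356.8, 80, 26, -15.7, np.float64(78.7))
side fan92 (157, 429.0, 320.7, 92, 31, -3.1, np.float64(90.9))
side fan60 (450, 569.8, -334.9, 60, 25, -7.1, np.float64(58.7))
top rack ((609.6857299804688, -12.547744750976562), (329.2593078613281, 131.2344970703125), 87.60033416748047) [ 242  157  148   60 7345]
top 40 110 ((615.1895141601562, 117.28368377685547), (37.63962173461914, 14.553712844848633), 0.5788280367851257)
top 120 105 ((602.4915161132812, -170.57513427734375), (6.078476905822754, 117.6898193359375), 86.51892852783203)
side rack ((602.6292114257812, -188.63436889648438), (56.6783447265625, 124.09138488769531), 87.70110321044922) [304 258  62  23 866]
side 40 80 ((614.8283081054688, 116.75818634033203), (39.53912353515625, 20.70755958557129), 1.087449312210083)
side 120 583 ((602.5834350585938, -182.8272705078125), (23.79235076904297, 118.37372589111328), 84.78610229492188)
```

View pics/crop1.png

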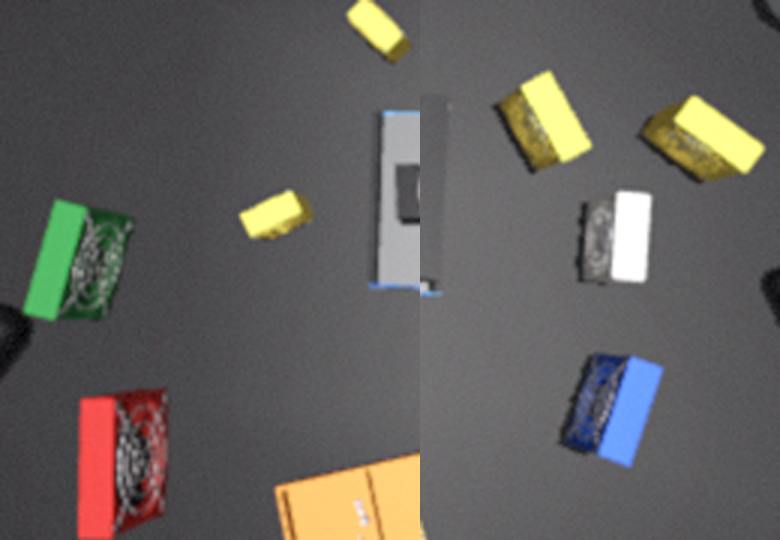

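The crop confirms it: at left the green fan80 and red fan92, with only the small yellow decoys nearby. At right is the white fan60, clearly not one of the two yellow ones, and below it the blue fan70. The measured lengths of 60, 70, 80 and 92 mm match.

The rack fit is consistent between its outline and the end fans (300 mm apart): centre (608.9, -32.8), yaw -2.4°, with fan40 at +y. The slots from +y are therefore fan60, fan70, fan80, fan92.

```bash
cat >> h.py <<'E'
def plan(*pts):
    """chain of poses (x,y,z mm, yaw deg) grouped in calls; prints tool-axis fractions"""
    o=ctrl.get_obs(); p=np.array(o["ee_pos"])*1e3; y=np.degrees(o["eef_rot"][2])
    for call in pts:
        y0=np.radians(y); M=np.array([[np.cos(y0),np.sin(y0),0],[np.sin(y0),-np.cos(y0),0],[0,0,-1]])
        print([[list(np.round(M.T@(np.array(t[:3])-p)/200,3)),round(-((t[3]-y+180)%360-180)/360,4)] for t in call])
        p=np.array(call[-1][:3],float); y=call[-1][3]
    print("now",np.round(o["ee_pos"],4),np.degrees(o["eef_rot"]).round(2),round(o["time_s"],1),round(o["grip_width"],4))
E
python3 - <<'E'
from h import *
plan([(300,420,205,170)],[(429.8,321.5,150,178.5)],[(429.8,321.5,48,178.5)],[(429.8,321.5,205,177.6)],[(560,180,205,177.6)],[(600,0,205,177.6)],[(605.1,-122.9,205,177.6)],[(605.1,-122.9,54,177.6)])
E
```

```text
[[[np.float64(-0.727), np.float64(-0.274), np.float64(0.002)], np.float64(-0.0255)]]
[[[np.float64(-0.725), np.float64(-0.372), np.float64(0.275)], -0.0236]]
[[[np.float64(0.0), np.float64(0.0), np.float64(0.51)], -0.0]]
[[[np.float64(0.0), np.float64(0.0), np.float64(-0.785)], 0.0025]]
[[[np.float64(-0.68), np.float64(-0.68), np.float64(0.0)], -0.0]]
[[[np.float64(-0.238), np.float64(-0.891), np.float64(0.0)], -0.0]]
[[[np.float64(-0.051), np.float64(-0.613), np.float64(0.0)], -0.0]]
[[[np.float64(0.0), np.float64(0.0), np.float64(0.755)], -0.0]]
now [0.1807 0.5194 0.2054] [-180.      0.    160.82] 0.9 0.0939
```

carry_out --motion '[[[-0.15,-0.06,0],-0.006],[[-0.35,-0.14,0],-0.012],[[-0.55,-0.21,0],-0.02],[[-0.727,-0.274,0.002],-0.0255],[[-0.727,-0.274,0.002],-0.0255],[[-0.727,-0.274,0.002],-0.0255]]' --hand -0.3 --force 20

```text
time_s: 1.5
ee_pos: [0.3004, 0.4197, 0.2051]
eef_rot: [3.141, -0.0, 2.965]
force: [-0.5, 0.4, -0.7]
grip_width: 0.0613
grip_force: 0.0
```

carry_out --motion '[[[-0.15,-0.08,0.05],-0.006],[[-0.35,-0.18,0.13],-0.012],[[-0.55,-0.28,0.2],-0.02],[[-0.725,-0.372,0.275],-0.0236],[[-0.725,-0.372,0.275],-0.0236],[[-0.725,-0.372,0.275],-0.0236],[[-0.725,-0.372,0.275],-0.0236]]'

```text
time_s: 2.2
ee_pos: [0.4291, 0.3228, 0.1505]
eef_rot: [3.141, 0.0, 3.116]
force: [-0.6, -0.2, -0.2]
grip_width: 0.0613
grip_force: 0.0
```

Run:
```python
from h import *
plan([(429.8,321.5,48,178.5)])
im,d=camera("side"); cv2.imwrite("pics/s1.png",cv2.resize(im[60:260,180:380],None,fx=2.5,fy=2.5))
```

```text
[[[np.float64(-0.004), np.float64(-0.006), np.float64(0.513)], np.float64(0.0002)]]
now [0.4291 0.3228 0.1505] [1.7997e+02 2.0000e-02 1.7856e+02] 2.2 0.0613
```

View pics/s1.png

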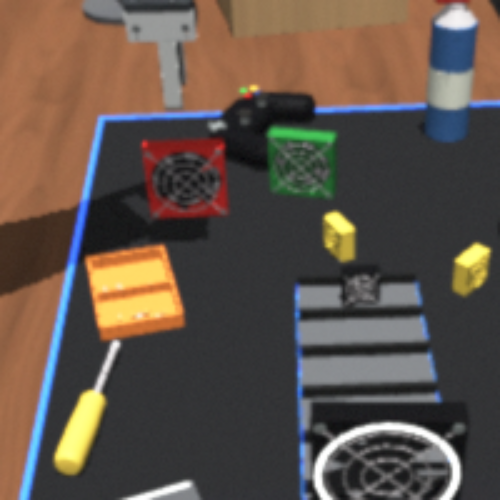

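The gripper tip at crop (172,103) hangs straight above the red fan (185,180), where the projection puts it. Descending.

carry_out --motion '[[[-0.004,-0.006,0.15],0],[[-0.004,-0.006,0.3],0],[[-0.004,-0.006,0.4],0],[[-0.004,-0.006,0.47],0],[[-0.004,-0.006,0.513],0],[[-0.004,-0.006,0.513],0]]'

```text
time_s: 2.85
ee_pos: [0.4303, 0.3205, 0.0471]
eef_rot: [-3.141, -0.001, 3.116]
force: [-0.0, -0.1, 0.9]
grip_width: 0.061
grip_force: 0.0
```

carry_out --motion '[[[0,0,0],0],[[0,0,0],0],[[0,0,0],0],[[0,0,0],0],[[0,0,0],0],[[0,0,0],0],[[0,0,0],0],[[0,0,0],0]]' --hand 1 --force 20

```text
time_s: 3.65
ee_pos: [0.4308, 0.3203, 0.0476]
eef_rot: [3.141, 0.0, 3.115]
force: [0.3, -0.2, 4.2]
grip_width: 0.0251
grip_force: 19.9
```

carry_out --motion '[[[0,0,-0.05],0],[[0,0,-0.15],0],[[0,0,-0.3],0],[[0,0,-0.5],0.001],[[0,0,-0.7],0.002],[[0,0,-0.785],0.0025],[[0,0,-0.785],0.0025]]'

```text
time_s: 4.35
ee_pos: [0.4314, 0.3207, 0.2074]
eef_rot: [3.139, 0.004, 3.1]
force: [-0.8, 0.8, -1.9]
grip_width: 0.0256
grip_force: 19.9
```

carry_out --motion '[[[-0.08,-0.08,0],0],[[-0.2,-0.2,0],0],[[-0.35,-0.35,0],0],[[-0.5,-0.5,0],0],[[-0.62,-0.62,0],0],[[-0.68,-0.68,0],0],[[-0.68,-0.68,0],0]]'

```text
time_s: 5.05
ee_pos: [0.5612, 0.1773, 0.2029]
eef_rot: [-3.141, -0.002, 3.097]
force: [-0.2, 0.4, -1.4]
grip_width: 0.025
grip_force: 19.9
```

carry_out --motion '[[[-0.03,-0.1,0],0],[[-0.08,-0.25,0],0],[[-0.13,-0.45,0],0],[[-0.18,-0.65,0],0],[[-0.22,-0.8,0],0],[[-0.238,-0.891,0],0],[[-0.238,-0.891,0],0]]'

```text
time_s: 5.75
ee_pos: [0.6005, -0.002, 0.2038]
eef_rot: [-3.142, -0.001, 3.098]
force: [-0.5, 1.1, -1.6]
grip_width: 0.0248
grip_force: 19.9
```

carry_out --motion '[[[-0.01,-0.1,0],0],[[-0.02,-0.25,0],0],[[-0.035,-0.42,0],0],[[-0.045,-0.56,0],0],[[-0.051,-0.613,0],0],[[-0.051,-0.613,0],0],[[-0.051,-0.613,0],0]]'

```text
time_s: 6.45
ee_pos: [0.606, -0.1225, 0.2043]
eef_rot: [3.141, -0.0, 3.101]
force: [0.9, 0.3, -0.7]
grip_width: 0.025
grip_force: 19.9
```

Run:
```python
from h import *
plan([(605.1,-122.9,54,177.6)])
im,d=camera("side"); cv2.imwrite("pics/s2.png",im)
print(fan("side",im,d,dict(fan92=(.605,-.123)),.157))
im,d=camera("top");print(fan("top",im,d,dict(fan92=(.605,-.123)),.157))
```

```text
[[[np.float64(0.004), np.float64(-0.002), np.float64(0.751)], np.float64(0.0002)]]
now [ 0.606  -0.1225  0.2043] [ 1.7998e+02 -2.0000e-02  1.7766e+02] 6.5 0.025
{'fan92': (234, 604.5, -124.9, 92, 22, -2.2, np.float64(247.1))}
{'fan92': (192, 570.9, -121.2, 24, 23, -0.8, np.float64(249.5))}
```

View pics/s2.png

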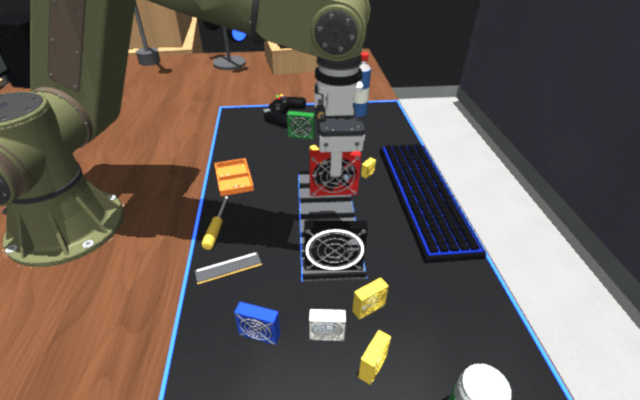

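The red fan is held square above its slot at pixel (334,175), centre about (604.5, -124) and bottom about 156 mm, as planned. Lowering.

carry_out --motion '[[[0.002,0,0.1],0],[[0.004,-0.002,0.25],0],[[0.004,-0.002,0.4],0],[[0.004,-0.002,0.53],0],[[0.004,-0.002,0.63],0],[[0.004,-0.002,0.7],0],[[0.004,-0.002,0.735],0],[[0.004,-0.002,0.751],0],[[0.004,-0.002,0.751],0],[[0.004,-0.002,0.751],0]]'

```text
time_s: 7.55
ee_pos: [0.6056, -0.1247, 0.0552]
eef_rot: [-3.141, 0.001, 3.1]
force: [-0.3, -0.3, -0.9]
grip_width: 0.025
grip_force: 19.9
```

Run:
```python
from h import *
plan([(605.1,-122.9,53,177.6)])
im,d=camera("side")
print(ctrl.get_obs()["force"],fan("side",im,d,dict(fan92=(.605,-.123)),.005))
```

```text
[[[np.float64(0.003), np.float64(0.009), np.float64(0.011)], np.float64(-0.0)]]
now [ 0.6056 -0.1247  0.0552] [-1.7998e+02  8.0000e-02  1.7760e+02] 7.5 0.025
[ 0.07819593  0.12195522 -0.5028466 ] {'fan92': (71, 589.4, -158.1, 107, 25, -57.0, np.float64(97.8))}
```

carry_out --motion '[[[-0.004,0.008,0.004],0],[[-0.004,0.008,0.008],0],[[-0.004,0.008,0.01],0],[[-0.004,0.008,0.01],0],[[-0.004,0.008,0.01],0]]'

```text
time_s: 8.1
ee_pos: [0.6062, -0.123, 0.0527]
eef_rot: [3.142, 0.001, 3.1]
force: [-1.1, 1.5, 5.3]
grip_width: 0.0248
grip_force: 19.9
```

carry_out --motion '[[[0,0,0],0],[[0,0,0],0],[[0,0,0],0],[[0,0,0],0]]' --hand 0.2

```text
time_s: 8.5
ee_pos: [0.606, -0.1232, 0.0521]
eef_rot: [-3.142, -0.0, 3.1]
force: [0.1, 0.3, 0.7]
grip_width: 0.0381
grip_force: 0.0
```

carry_out --motion '[[[0,0,-0.1],0],[[0,0,-0.25],0],[[0,0,-0.45],0],[[0,0,-0.65],0],[[0,0,-0.75],0],[[0,0,-0.75],0]]'

```text
time_s: 9.1
ee_pos: [0.607, -0.1234, 0.2055]
eef_rot: [-3.14, 0.005, 3.1]
force: [-0.5, 0.9, -0.0]
grip_width: 0.0378
grip_force: 0.0
```

```bash
sed -i 's/^def plan(\*pts):/def plan(start,*pts):/; s/^    o=ctrl.get_obs(); p=.*/    o=ctrl.get_obs(); p=np.array(start[:3],float); y=start[3]/; s/print(\[\[list(np.round(\(.*\)\/200,3)),/print([[np.round(\1\/200,3).tolist(),/' h.py
python3 - <<'E'
from h import *
plan((605.9,-122.9,202.2,177.6),[(615,20,200,174)],[(605,180,195,168)],[(570.4,357.0,140,164.4)],[(570.4,357,38,164.4)],[(570.4,357,190,170)],[(600,180,190,176)],[(607.6,0,190,177.6)],[(607.6,-63,190,177.6)],[(607.6,-63,43.5,177.6)])
im,d=camera("side"); cv2.imwrite("pics/s3.png",im)
print(fan("side",im,d,dict(fan92=(.605,-.123)),.005))
E
```

```text
[[[-0.016, 0.716, 0.011], 0.01]]
[[[0.133, 0.79, 0.025], 0.0167]]
[[[0.353, 0.83, 0.275], 0.01]]
[[[0.0, 0.0, 0.51], -0.0]]
[[[0.0, 0.0, -0.76], -0.0156]]
[[[-0.299, -0.846, 0.0], -0.0167]]
[[[-0.101, -0.895, 0.0], -0.0044]]
[[[-0.013, -0.315, 0.0], -0.0]]
[[[0.0, 0.0, 0.732], -0.0]]
now [ 0.607  -0.1234  0.2055] [-179.93    0.3   177.59] 9.1 0.0378
{'fan92': (386, 602.7, -152.2, 90, 86, -4.7, np.float64(95.7))}
```

View pics/s3.png

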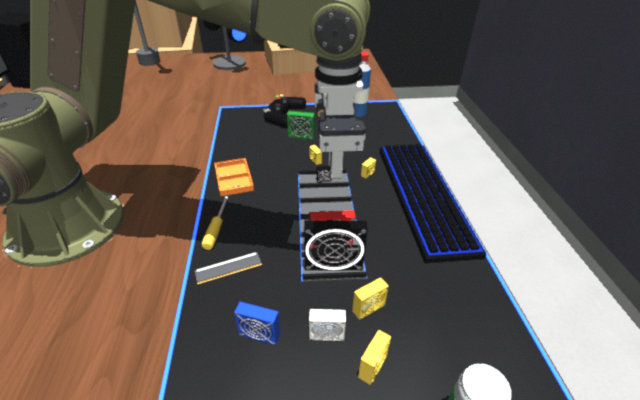

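The red fan stands in its slot at pixel (332,217), just behind fan120, and the gripper is clear. Next is green.

carry_out --motion '[[[0,0.1,0],0.001],[[-0.005,0.25,0.005],0.003],[[-0.01,0.45,0.01],0.006],[[-0.016,0.62,0.011],0.009],[[-0.016,0.716,0.011],0.01],[[-0.016,0.716,0.011],0.01]]' --hand -0.3

```text
time_s: 9.75
ee_pos: [0.6146, 0.0221, 0.198]
eef_rot: [3.142, -0.003, 3.039]
force: [-0.5, 0.2, -0.3]
grip_width: 0.0608
grip_force: 0.0
```

carry_out --motion '[[[0.02,0.1,0],0.002],[[0.045,0.28,0.01],0.006],[[0.08,0.5,0.02],0.01],[[0.12,0.7,0.025],0.015],[[0.133,0.79,0.025],0.0167],[[0.133,0.79,0.025],0.0167]]'

```text
time_s: 10.35
ee_pos: [0.6048, 0.1809, 0.1935]
eef_rot: [-3.141, -0.002, 2.934]
force: [0.0, -1.2, 0.3]
grip_width: 0.061
grip_force: 0.0
```

carry_out --motion '[[[0.05,0.1,0.03],0.002],[[0.12,0.28,0.1],0.004],[[0.22,0.5,0.17],0.007],[[0.31,0.7,0.24],0.009],[[0.353,0.83,0.275],0.01],[[0.353,0.83,0.275],0.01],[[0.353,0.83,0.275],0.01]]'

```text
time_s: 11.05
ee_pos: [0.5713, 0.3553, 0.1391]
eef_rot: [-3.14, -0.001, 2.869]
force: [0.8, -0.7, -0.2]
grip_width: 0.0614
grip_force: 0.0
```

carry_out --motion '[[[0,0,0.12],0],[[0,0,0.27],0],[[0,0,0.4],0],[[0,0,0.47],0],[[0,0,0.51],0],[[0,0,0.51],0]]'

```text
time_s: 11.65
ee_pos: [0.5712, 0.3559, 0.0379]
eef_rot: [-3.141, -0.0, 2.868]
force: [0.1, -0.5, -0.4]
grip_width: 0.0613
grip_force: 0.0
```

carry_out --motion '[[[0,0,0],0],[[0,0,0],0],[[0,0,0],0],[[0,0,0],0],[[0,0,0],0],[[0,0,0],0],[[0,0,0],0]]' --hand 1

```text
time_s: 12.35
ee_pos: [0.5708, 0.3569, 0.0383]
eef_rot: [3.141, 0.0, 2.869]
force: [-1.1, -0.6, 2.4]
grip_width: 0.0244
grip_force: 20.0
```

carry_out --motion '[[[0,0,-0.05],0],[[0,0,-0.15],-0.002],[[0,0,-0.3],-0.006],[[0,0,-0.5],-0.01],[[0,0,-0.68],-0.014],[[0,0,-0.76],-0.0156],[[0,0,-0.76],-0.0156]]'

```text
time_s: 13.05
ee_pos: [0.5715, 0.3572, 0.1934]
eef_rot: [3.139, 0.004, 2.967]
force: [-0.4, -0.4, -0.8]
grip_width: 0.0248
grip_force: 20.0
```

carry_out --motion '[[[-0.03,-0.1,0],-0.002],[[-0.1,-0.28,0],-0.006],[[-0.18,-0.5,0],-0.01],[[-0.26,-0.72,0],-0.015],[[-0.299,-0.846,0],-0.0167],[[-0.299,-0.846,0],-0.0167]]'

```text
time_s: 13.65
ee_pos: [0.6004, 0.1764, 0.1888]
eef_rot: [-3.141, -0.002, 3.068]
force: [-0.9, 1.0, -1.6]
grip_width: 0.0247
grip_force: 20.0
```

carry_out --motion '[[[-0.01,-0.1,0],-0.001],[[-0.03,-0.28,0],-0.002],[[-0.06,-0.5,0],-0.003],[[-0.085,-0.72,0],-0.004],[[-0.101,-0.895,0],-0.0044],[[-0.101,-0.895,0],-0.0044]]'

```text
time_s: 14.25
ee_pos: [0.6077, -0.0031, 0.1889]
eef_rot: [-3.141, -0.002, 3.096]
force: [-0.6, -1.0, -1.2]
grip_width: 0.0248
grip_force: 20.0
```

carry_out --motion '[[[-0.004,-0.1,0],0],[[-0.008,-0.22,0],0],[[-0.013,-0.315,0],0],[[-0.013,-0.315,0],0],[[-0.013,-0.315,0],0]]'

```text
time_s: 14.75
ee_pos: [0.6079, -0.0619, 0.1894]
eef_rot: [3.141, -0.001, 3.1]
force: [0.3, 0.5, -1.4]
grip_width: 0.025
grip_force: 20.0
```

Run:
```python
from h import *
im,d=camera("side"); cv2.imwrite("pics/s4.png",im[60:300,180:420])
print(ctrl.get_obs()["ee_pos"],ctrl.get_obs()["grip_width"],fan("side",im,d,dict(fan80=(.6076,-.063)),.152))
```

```text
[ 0.60795442 -0.0617159   0.18954185] 0.024696102495180127 {'fan80': (203, 608.5, -63.3, 78, 25, -2.5, np.float64(229.8))}
```

carry_out --motion '[[[0,0,0.1],0],[[0,0,0.25],0],[[0,0,0.4],0],[[0,0,0.53],0],[[0,0,0.62],0],[[0,0,0.69],0],[[0,0,0.72],0],[[0,0,0.736],0],[[0,0,0.736],0],[[0,0,0.736],0],[[0,0,0.736],0]]'

```text
time_s: 15.9
ee_pos: [0.6083, -0.0632, 0.0434]
eef_rot: [-3.141, 0.001, 3.1]
force: [0.4, -0.3, -0.4]
grip_width: 0.0247
grip_force: 20.0
```

carry_out --motion '[[[0,0,0],0],[[0,0,0],0],[[0,0,0],0],[[0,0,0],0]]' --hand 0.2

```text
time_s: 16.3
ee_pos: [0.608, -0.0632, 0.0429]
eef_rot: [-3.142, 0.0, 3.1]
force: [0.7, 0.6, -0.3]
grip_width: 0.0372
grip_force: 0.0
```

carry_out --motion '[[[0,0,-0.1],0],[[0,0,-0.25],0],[[0,0,-0.45],0],[[0,0,-0.65],0],[[0,0,-0.736],0],[[0,0,-0.736],0]]'

```text
time_s: 16.9
ee_pos: [0.6089, -0.0634, 0.193]
eef_rot: [-3.141, 0.005, 3.1]
force: [0.6, -1.1, 0.2]
grip_width: 0.0379
grip_force: 0.0
```

Run:
```python
from h import *
plan((607.6,-63,190,177.6),[(560,-220,190,170)],[(451,-322.9,130,158.2)],[(451,-322.9,29,158.2)],[(451,-322.9,190,165)],[(530,-210,190,175)],[(610.2,-60,190,177.6)],[(610.2,-3,190,177.6)],[(610.2,-3,33.8,177.6)])
```

```text
[[[0.205, -0.794, 0.0], 0.0211]]
[[[0.447, -0.601, 0.3], 0.0328]]
[[[0.0, 0.0, 0.505], -0.0]]
[[[0.0, 0.0, -0.805], -0.0189]]
[[[-0.235, 0.647, 0.0], -0.0278]]
[[[-0.334, 0.782, 0.0], -0.0072]]
[[[0.012, 0.285, 0.0], -0.0]]
[[[0.0, 0.0, 0.781], -0.0]]
now [ 0.6089 -0.0634  0.193 ] [-179.97    0.28  177.59] 16.9 0.0379
```

carry_out --motion '[[[0.02,-0.1,0],0.003],[[0.07,-0.28,0],0.008],[[0.13,-0.5,0],0.014],[[0.18,-0.7,0],0.019],[[0.205,-0.794,0],0.0211],[[0.205,-0.794,0],0.0211]]' --hand -0.3

```text
time_s: 17.5
ee_pos: [0.5591, -0.2222, 0.1884]
eef_rot: [3.141, -0.002, 2.964]
force: [-0.5, 0.7, 0.4]
grip_width: 0.0611
grip_force: 0.0
```

carry_out --motion '[[[0.06,-0.08,0.03],0.004],[[0.16,-0.22,0.1],0.012],[[0.29,-0.4,0.2],0.022],[[0.4,-0.54,0.27],0.03],[[0.447,-0.601,0.3],0.0328],[[0.447,-0.601,0.3],0.0328],[[0.447,-0.601,0.3],0.0328]]'

```text
time_s: 18.2
ee_pos: [0.4524, -0.3222, 0.1303]
eef_rot: [3.141, 0.0, 2.762]
force: [-0.6, -0.1, 0.3]
grip_width: 0.061
grip_force: 0.0
```

Run:
```python
from h import *
im,d=camera("side"); cv2.imwrite("pics/s5.png",im)
im,d=camera("top"); print(ctrl.get_obs()["ee_pos"])
c=dict(fan80=(.6076,-.063),fan92=(.605,-.123)); print(fan("top",im,d,c,.005))
```

```text
[ 0.45271471 -0.32211114  0.13057314]
{'fan80': (4,), 'fan92': (486, 604.2, -122.5, 89, 23, -1.6, np.float64(97.7))}
```

View pics/s5.png

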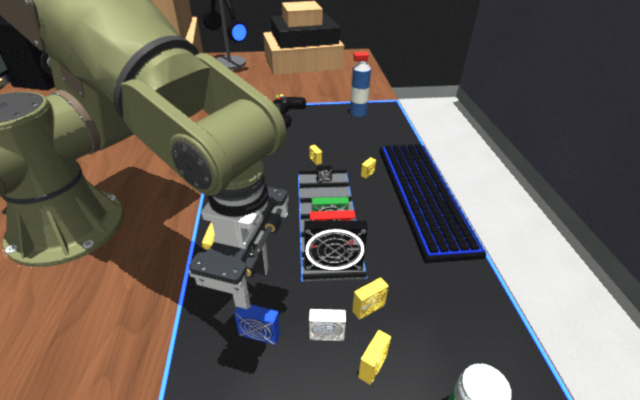

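Green (330,202) and red (332,215) stand side by side in the rack, and the gripper is over blue (258,324). Red measures (604.2, -122.5) against a target of (605.1, -122.9).

carry_out --motion '[[[0,0,0.12],0],[[0,0,0.26],0],[[0,0,0.38],0],[[0,0,0.46],0],[[0,0,0.505],0],[[0,0,0.505],0]]'

```text
time_s: 18.9
ee_pos: [0.4518, -0.3222, 0.0284]
eef_rot: [3.141, -0.001, 2.762]
force: [0.3, 0.2, 0.5]
grip_width: 0.061
grip_force: 0.0
```

carry_out --motion '[[[0,0,0],0],[[0,0,0],0],[[0,0,0],0],[[0,0,0],0],[[0,0,0],0],[[0,0,0],0],[[0,0,0],0]]' --hand 1

```text
time_s: 19.6
ee_pos: [0.4515, -0.3231, 0.0293]
eef_rot: [-3.141, 0.0, 2.761]
force: [-1.1, -0.4, 4.0]
grip_width: 0.025
grip_force: 20.0
```

carry_out --motion '[[[0,0,-0.05],0],[[0,0,-0.15],-0.002],[[0,0,-0.3],-0.006],[[0,0,-0.5],-0.012],[[0,0,-0.7],-0.017],[[0,0,-0.805],-0.0189],[[0,0,-0.805],-0.0189]]'

```text
time_s: 20.3
ee_pos: [0.4523, -0.3237, 0.1936]
eef_rot: [-3.139, 0.005, 2.88]
force: [0.2, 0.2, -1.8]
grip_width: 0.0252
grip_force: 20.0
```

carry_out --motion '[[[-0.04,0.1,0],-0.004],[[-0.1,0.27,0],-0.011],[[-0.17,0.47,0],-0.02],[[-0.22,0.6,0],-0.026],[[-0.235,0.647,0],-0.0278],[[-0.235,0.647,0],-0.0278]]'

```text
time_s: 20.9
ee_pos: [0.5303, -0.2094, 0.189]
eef_rot: [3.141, -0.002, 3.055]
force: [-0.7, -1.0, -0.8]
grip_width: 0.025
grip_force: 20.0
```

carry_out --motion '[[[-0.04,0.1,0],-0.001],[[-0.12,0.28,0],-0.003],[[-0.21,0.5,0],-0.005],[[-0.29,0.68,0],-0.007],[[-0.334,0.782,0],-0.0072],[[-0.334,0.782,0],-0.0072]]'

```text
time_s: 21.5
ee_pos: [0.6107, -0.0593, 0.1892]
eef_rot: [3.141, -0.001, 3.1]
force: [-1.1, -1.8, -1.6]
grip_width: 0.025
grip_force: 20.0
```

carry_out --motion '[[[0.004,0.1,0],0],[[0.009,0.22,0],0],[[0.012,0.285,0],0],[[0.012,0.285,0],0],[[0.012,0.285,0],0]]'

```text
time_s: 22.0
ee_pos: [0.6104, -0.0044, 0.19]
eef_rot: [-3.141, -0.0, 3.099]
force: [-0.2, 0.3, -0.8]
grip_width: 0.0249
grip_force: 20.0
```

Run:
```python
from h import *
im,d=camera("side")
print(ctrl.get_obs()["ee_pos"],ctrl.get_obs()["grip_width"],fan("side",im,d,dict(fan70=(.6102,-.003)),.161))
```

```text
[ 0.61038511 -0.0045143   0.19000756] 0.024629439792899246 {'fan70': (157, 609.6, -5.0, 70, 25, -2.4, np.float64(229.3))}
```

carry_out --motion '[[[0,0,0.1],0],[[0,0,0.25],0],[[0,0,0.42],0],[[0,0,0.57],0],[[0,0,0.67],0],[[0,0,0.735],0],[[0,0,0.765],0],[[0,0,0.781],0],[[0,0,0.781],0],[[0,0,0.781],0],[[0,0,0.781],0]]'

```text
time_s: 23.15
ee_pos: [0.6108, -0.0032, 0.0345]
eef_rot: [3.142, 0.001, 3.1]
force: [0.2, 0.3, -0.4]
grip_width: 0.0252
grip_force: 20.0
```

carry_out --motion '[[[0,0,0],0],[[0,0,0],0],[[0,0,0],0],[[0,0,0],0]]' --hand 0.2

```text
time_s: 23.55
ee_pos: [0.6105, -0.0031, 0.0339]
eef_rot: [-3.142, 0.0, 3.1]
force: [0.1, 0.5, 0.2]
grip_width: 0.0377
grip_force: 0.0
```

carry_out --motion '[[[0,0,-0.1],0],[[0,0,-0.25],0],[[0,0,-0.45],0],[[0,0,-0.65],0],[[0,0,-0.781],0],[[0,0,-0.781],0]]'

```text
time_s: 24.15
ee_pos: [0.6118, -0.0032, 0.1943]
eef_rot: [-3.141, 0.007, 3.1]
force: [0.7, 1.3, -0.3]
grip_width: 0.0375
grip_force: 0.0
```

Run:
```python
from h import *
plan((610.2,-3,190,177.6),[(590,-180,190,177)],[(570.1,-334,130,173.3)],[(570.1,-334,27,173.3)],[(570.1,-334,190,175)],[(590,-180,190,177)],[(612.7,0,190,177.6)],[(612.7,56.9,190,177.6)],[(612.7,56.9,31.8,177.6)])
```

```text
[[[0.064, -0.888, 0.0], 0.0017]]
[[[0.059, -0.774, 0.3], 0.0103]]
[[[0.0, 0.0, 0.515], -0.0]]
[[[0.0, 0.0, -0.815], -0.0047]]
[[[-0.032, 0.776, 0.0], -0.0056]]
[[[-0.066, 0.905, 0.0], -0.0017]]
[[[0.012, 0.284, 0.0], -0.0]]
[[[0.0, 0.0, 0.791], -0.0]]
now [ 0.6118 -0.0032  0.1943] [-179.99    0.38  177.6 ] 24.1 0.0375
```

carry_out --motion '[[[0.005,-0.1,0],0],[[0.02,-0.28,0],0],[[0.04,-0.5,0],0.001],[[0.055,-0.72,0],0.0015],[[0.064,-0.888,0],0.0017],[[0.064,-0.888,0],0.0017]]' --hand -0.3

```text
time_s: 24.75
ee_pos: [0.5892, -0.1836, 0.1887]
eef_rot: [-3.142, -0.002, 3.085]
force: [0.2, 0.3, -0.1]
grip_width: 0.0609
grip_force: 0.0
```

carry_out --motion '[[[0.008,-0.1,0.02],0.001],[[0.02,-0.28,0.08],0.004],[[0.038,-0.5,0.17],0.007],[[0.052,-0.68,0.25],0.009],[[0.059,-0.774,0.3],0.0103],[[0.059,-0.774,0.3],0.0103],[[0.059,-0.774,0.3],0.0103]]'

```text
time_s: 25.45
ee_pos: [0.5707, -0.3329, 0.13]
eef_rot: [3.141, -0.0, 3.025]
force: [0.6, 0.3, -0.5]
grip_width: 0.061
grip_force: 0.0
```

carry_out --motion '[[[0,0,0.12],0],[[0,0,0.26],0],[[0,0,0.38],0],[[0,0,0.47],0],[[0,0,0.515],0],[[0,0,0.515],0]]'

```text
time_s: 26.05
ee_pos: [0.5706, -0.3327, 0.0268]
eef_rot: [3.141, -0.001, 3.026]
force: [0.2, 0.3, 0.4]
grip_width: 0.0608
grip_force: 0.0
```

carry_out --motion '[[[0,0,0],0],[[0,0,0],0],[[0,0,0],0],[[0,0,0],0],[[0,0,0],0],[[0,0,0],0],[[0,0,0],0]]' --hand 1

```text
time_s: 26.75
ee_pos: [0.5703, -0.3342, 0.0272]
eef_rot: [-3.141, 0.0, 3.024]
force: [-1.0, 0.2, 1.7]
grip_width: 0.0252
grip_force: 20.0
```

carry_out --motion '[[[0,0,-0.05],0],[[0,0,-0.15],0],[[0,0,-0.3],-0.001],[[0,0,-0.5],-0.003],[[0,0,-0.7],-0.004],[[0,0,-0.815],-0.0047],[[0,0,-0.815],-0.0047]]'

```text
time_s: 27.45
ee_pos: [0.5713, -0.3346, 0.1946]
eef_rot: [-3.139, 0.006, 3.054]
force: [-0.3, -0.6, -1.0]
grip_width: 0.025
grip_force: 20.0
```

carry_out --motion '[[[-0.004,0.1,0],-0.001],[[-0.012,0.28,0],-0.002],[[-0.02,0.5,0],-0.004],[[-0.028,0.69,0],-0.005],[[-0.032,0.776,0],-0.0056],[[-0.032,0.776,0],-0.0056]]'

```text
time_s: 28.05
ee_pos: [0.5903, -0.1774, 0.189]
eef_rot: [3.141, -0.002, 3.092]
force: [0.3, 0.0, -1.0]
grip_width: 0.0246
grip_force: 20.0
```

carry_out --motion '[[[-0.008,0.1,0],0],[[-0.02,0.28,0],0],[[-0.037,0.5,0],-0.001],[[-0.053,0.72,0],-0.0015],[[-0.066,0.905,0],-0.0017],[[-0.066,0.905,0],-0.0017]]'

```text
time_s: 28.65
ee_pos: [0.6131, 0.003, 0.1892]
eef_rot: [3.141, -0.001, 3.103]
force: [0.3, -0.6, -0.4]
grip_width: 0.0249
grip_force: 20.0
```

carry_out --motion '[[[0.004,0.1,0],0],[[0.009,0.22,0],0],[[0.012,0.284,0],0],[[0.012,0.284,0],0],[[0.012,0.284,0],0]]'

```text
time_s: 29.15
ee_pos: [0.6131, 0.0558, 0.1898]
eef_rot: [-3.141, -0.0, 3.099]
force: [0.7, -0.6, -0.9]
grip_width: 0.0247
grip_force: 20.0
```

Run:
```python
from h import *
im,d=camera("side"); cv2.imwrite("pics/s6.png",im)
print(ctrl.get_obs()["ee_pos"],ctrl.get_obs()["grip_width"],fan("side",im,d,dict(fan60=(.6127,.057)),.163))
```

```text
[0.61305941 0.05565174 0.18982543] 0.025053265182899482 {'fan60': (168, 612.7, 48.1, 58, 41, -5.3, np.float64(222.1))}
```

View pics/s6.png

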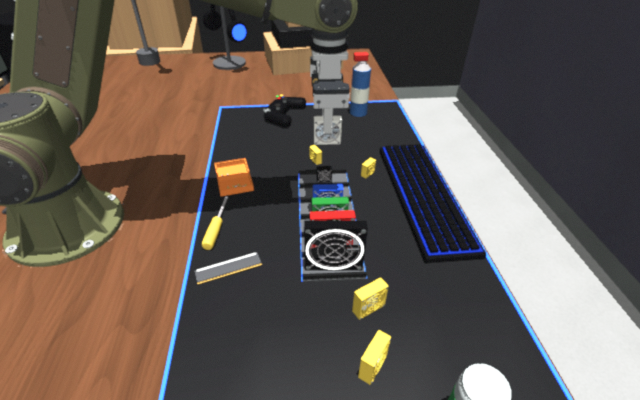

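The white fan is held upright at (327,130) above the last free slot. Blue, green and red stand at (328,190), (330,202) and (332,215). Lowering.

carry_out --motion '[[[0,0,0.1],0],[[0,0,0.25],0],[[0,0,0.42],0],[[0,0,0.57],0],[[0,0,0.67],0],[[0,0,0.74],0],[[0,0,0.775],0],[[0,0,0.791],0],[[0,0,0.791],0],[[0,0,0.791],0],[[0,0,0.791],0]]'

```text
time_s: 30.3
ee_pos: [0.6134, 0.0569, 0.0325]
eef_rot: [3.142, 0.001, 3.1]
force: [-0.2, -0.2, -0.7]
grip_width: 0.0252
grip_force: 20.0
```

carry_out --motion '[[[0,0,0],0],[[0,0,0],0],[[0,0,0],0],[[0,0,0],0]]' --hand 0.2

```text
time_s: 30.7
ee_pos: [0.613, 0.0569, 0.0319]
eef_rot: [-3.142, 0.0, 3.1]
force: [-0.4, 0.2, 0.1]
grip_width: 0.0376
grip_force: 0.0
```

carry_out --motion '[[[0,0,-0.1],0],[[0,0,-0.25],0],[[0,0,-0.45],0],[[0,0,-0.65],0],[[0,0,-0.8],0],[[0,0,-0.8],0]]'

```text
time_s: 31.3
ee_pos: [0.6145, 0.057, 0.1966]
eef_rot: [3.141, 0.007, 3.1]
force: [0.1, -0.4, 0.1]
grip_width: 0.0377
grip_force: 0.0
```

carry_out --motion '[[[0.1,0.08,0],0],[[0.25,0.2,0],0],[[0.45,0.4,0],0],[[0.65,0.6,0],0],[[0.85,0.8,0],0],[[0.95,0.95,0],0],[[0.95,0.95,0],0]]'

```text
time_s: 32.0
ee_pos: [0.4283, 0.2577, 0.1914]
eef_rot: [3.141, -0.001, 3.104]
force: [0.5, 0.3, -0.7]
grip_width: 0.0374
grip_force: 0.0
```

Run:
```python
from h import *
c=dict(fan60=(.6127,.0569),fan70=(.6102,-.003),fan80=(.6076,-.063),fan92=(.6051,-.1229))
for n in("top","side"):
    im,d=camera(n); print(n,*fan(n,im,d,c,.005).items(),sep="\n")
    if n=="top": A=cv2.resize(im[140:230,230:420],None,fx=3,fy=3)
    else: B=cv2.resize(im[150:290,280:390],None,fx=2,fy=2)
out=np.zeros((280,800,3),np.uint8); out[:270,:570]=A; out[:280,575:795]=B
cv2.imwrite("pics/f.png",out)
```

```text
top
('fan70', (70, 608.5, -3.1, 65, 19, -1.3, np.float64(76.2)))
('fan80', (4,))
('fan92', (483, 604.1, -121.6, 89, 23, -0.3, np.float64(97.7)))
('fan60', (316, 612.3, 39.4, 60, 58, 86.7, np.float64(65.7)))
side
('fan70', (211, 609.9, -4.6, 70, 27, -0.2, np.float64(73.9)))
('fan80', (273, 608.4, -63.3, 80, 26, -1.9, np.float64(83.8)))
('fan92', (380, 602.4, -152.0, 90, 84, -4.8, np.float64(95.7)))
('fan60', (170, 611.1, 26.7, 84, 60, 87.2, np.float64(63.7)))
```

View pics/f.png

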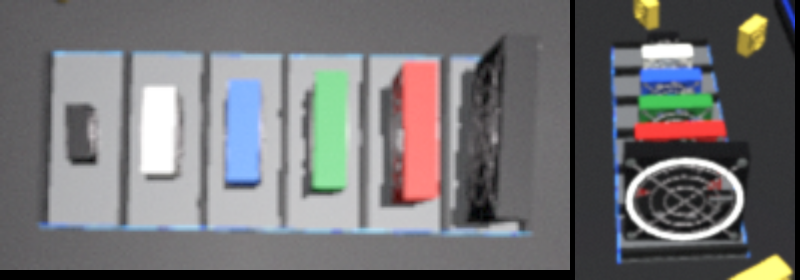

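The final view shows the row in order: fan40 (80,133), white (160,130), blue (243,132), green (330,130), red (415,130) and fan120. All are upright, square to the ridges and centred front to back, and the gripper is clear.

```bash
python3 -c "
from station import ctrl
print(ctrl.hand_in())"
```

```text
the job is handed in; nothing more can be done
None
```

The job is handed in: the four fans stand upright in their slots, so the row runs 40, 60, 70, 80, 92, 120 mm, with both end fans and the yellow look-alikes left alone, and it took about 32 s of the 120 s.

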